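# Press the clip-on lid of a food box shut all round

### The job

The lid of the food box on the shop counter is lying on but not clipped shut: with the fingertips, press down each of its four cream rim sections until all are clicked fully home. Do not pick up or shove the box or anything else, and leave the vase, mug and candle where they stand.

Things in the scene. Friction and masses are not known exactly. Their poses are not given: they have to be found in the camera images.
- food_box: Loose teal food box, 146 x 206 x 66 mm high, about 0.9 kg, on the counter, its 150 x 210 mm lid lying on it. The lid's edge is four cream rim sections, one per side; a red seal shows beneath a section that is up. Between them four fixed teal corner pads (tops 80 mm above the counter). Origin: centre of the underside; x across the short way, y along the long way, z up; yaw within 0.9 rad.
- knob_top (a point): Centre of the top of the round teal knob, 26 mm across, top 94 mm above the counter, fixed in the middle of the lid's pale panel (86 x 146 mm, top 76 mm above the counter, fixed). Not to be used.
- top_near (a point): Centre of the top face of the cream rim section along the long side at the box's own -x; 30 mm wide and 138 mm long, 12 mm thick, at (-60, 0) mm in the box's own x, y. Its top is 92 mm above the counter when up, 82 mm when shut. It moves straight up and down with its section.
- rim_near (a joint): How far the section along the long side at the box's own -x is pressed down, m: 0 up, 0.010 fully home on a firm stop. A tight fit: takes about 8 N straight down anywhere on it, all the way, and stays where it is left. Starts 0 to 5 mm down.
- top_far (a point): Centre of the top face of the cream rim section along the long side at the box's own +x; 30 mm wide and 138 mm long, 12 mm thick, at (60, 0) mm in the box's own x, y. Its top is 92 mm above the counter when up, 82 mm when shut. It moves straight up and down with its section.
- rim_far (a joint): How far the section along the long side at the box's own +x is pressed down, m: 0 up, 0.010 fully home on a firm stop. A tight fit: takes about 8 N straight down anywhere on it, all the way, and stays where it is left. Starts 0 to 5 mm down.
- top_left (a point): Centre of the top face of the cream rim section along the short side at the box's own +y; 30 mm wide and 82 mm long, 12 mm thick, at (0, 90) mm in the box's own x, y. Its top is 92 mm above the counter when up, 82 mm when shut. It moves straight up and down with its section.
- rim_left (a joint): How far the section along the short side at the box's own +y is pressed down, m: 0 up, 0.010 fully home on a firm stop. A tight fit: takes about 8 N straight down anywhere on it, all the way, and stays where it is left. Starts 0 to 5 mm down.
- top_right (a point): Centre of the top face of the cream rim section along the short side at the box's own -y; 30 mm wide and 82 mm long, 12 mm thick, at (0, -90) mm in the box's own x, y. Its top is 92 mm above the counter when up, 82 mm when shut. It moves straight up and down with its section.
- rim_right (a joint): How far the section along the short side at the box's own -y is pressed down, m: 0 up, 0.010 fully home on a firm stop. A tight fit: takes about 8 N straight down anywhere on it, all the way, and stays where it is left. Starts 0 to 5 mm down.
- vase: Loose gold vase, 72 mm across, 130 mm high; origin at the centre of its underside. Bystander.
- mug: Loose white mug, 76 mm across plus its handle, 85 mm high; origin at the centre of its underside. Bystander.
- candle: Loose red candle jar with a brass-coloured cap, 66 mm across, 95 mm high; origin at the centre of its underside. Bystander.

How it is judged (in metres and radians):
At the end, for the whole second after the job is handed in: All four rim sections are at least 8 mm down of their 10 mm (clicked home); the box stands flat on the counter (within 0.05 rad), at rest, within 30 mm of where it was (value of joint each of rim_near, rim_far, rim_left, rim_right above 0.008 m and distance of food_box from where it was at the start of the episode below 0.03 m and angle between food_box's own z axis and vertical below 0.05 rad and linear speed of food_box below 0.01 m/s); the robot touches nothing.
It fails at once if the food box is lifted (more than 10 mm) or tipped (more than 0.15 rad) (height (world z) of food_box above 0.01 m or angle between food_box's own z axis and vertical above 0.15 rad).
It fails at once if the food box is shoved more than 50 mm (distance of food_box from where it was at the start of the episode above 0.05 m).
It fails at once if the vase is moved more than 30 mm, lifted or tipped (distance of vase from where it was at the start of the episode above 0.03 m or height (world z) of vase above 0.015 m or angle between vase's own z axis and vertical above 0.3 rad).
It fails at once if the mug is moved more than 30 mm, lifted or tipped (distance of mug from where it was at the start of the episode above 0.03 m or height (world z) of mug above 0.015 m or angle between mug's own z axis and vertical above 0.3 rad).
It fails at once if the candle is moved more than 30 mm, lifted or tipped (distance of candle from where it was at the start of the episode above 0.03 m or height (world z) of candle above 0.015 m or angle between candle's own z axis and vertical above 0.3 rad).
It also fails if it takes over 48 s, if anything falls off the work surface, if the arm or the gripper's body presses on something with over 40 N, if the wrist force passes 120 N, or if a joint passes its speed limit or range.

### The arm

A 7-joint arm with a two-finger parallel gripper is mounted at the origin on the work surface. World frame = base frame: x ahead of the robot, y to its left, z up, the work surface at z = 0. Lengths are in mm, angles in rad, forces in N, time in s.
With the tool pointing down it reaches from about 400 to 875 mm from the base axis. Payload 4.4 kg.
Tool frame: the origin (TCP) lies at the very end of the fingers, on their centre line; the grasp point (between the pads) lies 19 mm behind it; z points along the fingers, y is the direction in which the jaws open and shut (so a half turn about z gives the same grasp; the last joint's range is limited). The gripper opens to 85 mm and grips with 20 to 120 N. Pads are 22 mm wide; open, the fingers measure 114 mm over their backs; the gripper's body (76 mm by 85 mm) begins 54 mm behind the grasp point. The pads swing forward as they close: fully open they stand 13 mm farther back than shut.
Start: joints at [1.088, 0.628, 0.038, 1.517, -0.027, 0.996, -0.02], TCP at [263.172, -594.355, 231.313] pointing down, gripper open.
Joint ranges: [-3.06, 3.06], [-0.37, 2.12], [-1.25, 1.32], [0.18, 2.47], [-1.1, 4.24], [0.23, 1.98], [-2.94, 2.94]. Speed limits (rad/s): [2.57, 2.57, 3.14, 3.14, 3.14, 3.14, 3.14].

### API

Orientations are given as [roll, pitch, yaw] about the fixed x, y, z axes, in that order (R = Rz(yaw) Ry(pitch) Rx(roll)).
In Python, from cell import read_state, get_image, calibration, finish_job gives the robot as it stands. The module is installed in compiled form; this text tells all that it offers.
- The arm moves only by the tool apply_moves, never from a script. Its argument "increments" is a list of rows, each an object of numbers: "tx", "ty", "tz": the shift along the world's x, y, z in m; "rx", "ry", "rz": the turn, a rotation vector about the world's x, y, z in units of 5 degrees (1.0 is 5 degrees); "claw": the finger opening in m, from 0 to 0.0854. In form: [{"tx": .., "ty": .., "tz": .., "rx": .., "ry": .., "rz": .., "claw": ..}, ...]. A call has 1 to 12 rows; each row is the pose to reach, as a shift and turn from the pose commanded when the call began; what a row does not reach only later rows make up. A row lasts 1/10 s, in which the tool goes at most 50 mm and 8.59 degrees, less where a joint would pass 70% of its speed; a pose out of reach is approached as far as the arm can. A call with a gripper value outside its range is refused whole. The fingers move at their own pace and stop on an object; the grip force is fixed at half the most. Time passes only in rows, so rows that repeat a pose let the fingers close. It gives the time, the measured TCP pose, the force and the opening at its end, in the units of the state.
- read_state(): the state, without advancing time (a new reading comes with each control period).
- get_image(name): name is "scene" or "top" or "wrist"; returns the picture (400x640x3 uint8, red, green, blue); there is no depth.
- calibration(name): a dict with "camera_matrix" (3x3 intrinsics, pixels), "origin" and "attitude" of the camera in the world. Camera axes: x right, y up, looking along -z (the intrinsics and any distortion apply to the point x, -y, -z); pixel columns grow to the right and rows downward; lengths in mm; the calibration is good to about 2 mm. A picture is of the moment at which its call begins: read the wrist's pose just before it. calibration takes no time and is no camera call; for the wrist camera it gives the pose at the moment of the call.
- finish_job(): hands the job in, once; it reports no verdict.
The state is a dict: "clock": time; "qpos": joint angles; "qd": joint speeds; "tau": joint torques, N m; "eef_pos": TCP position; "tool_rot": TCP orientation; "force": force on the tool from outside, world axes, zero at the start; "torque": the same for the moment, N m; "width": finger opening in mm.
Only numpy, scipy, OpenCV 4.12 (cv2) and the standard library are available. Lean on these libraries where they do the work, as an engineer would, in place of code of your own. Each camera call takes 0.05 s, during which the arm holds its last target. There are 200 camera calls.

## Working session

There is one attempt and no reset: what is moved stays moved. The work goes in short steps, Python scripts to look and compute and a tool call to move; the robot and the scene stay as the last step left them, time stands still between calls to the robot, and variables do not carry over. Pictures are saved under pics/ and viewed, about 8 in all and at most 12, crops included, and the job is handed in when it is done.

Besides the shell and the picture viewer there is one more tool, called after "Emit:" by a JSON object that holds its "op" and its "data". apply_moves: Moves the arm, as the interface text tells. Its arguments: {"type":"object","properties":{"increments":{"type":"array"}},"required":["increments"]}

```bash
mkdir -p pics; python3 - <<'E'
from cell import *
import cv2,numpy as np
s=read_state();print({k:np.round(v,3).tolist() for k,v in s.items()})
for n in("top","scene"):
    c=calibration(n);print(n,c)
    cv2.imwrite(f"pics/{n}0.png",get_image(n)[...,::-1])
E
```

```text
{'clock': 0.0, 'qpos': [1.088, 0.629, 0.038, 1.518, -0.027, 0.996, -0.02], 'qd': [-0.002, 0.001, 0.0, 0.0, -0.0, -0.001, 0.0], 'tau': [0.0, -56.34, 1.226, -19.345, 0.011, 0.011, 0.0], 'eef_pos': [262.939, -593.757, 230.393], 'tool_rot': [-3.14, 0.0, 0.417], 'force': [0.115, 0.012, -0.402], 'torque': [-0.025, -0.013, 0.052], 'width': 85.443}
top {'camera_matrix': array([[387.85442475,   0.        , 323.61637381],
       [  0.        , 387.85442475, 198.69747036],
       [  0.        ,   0.        ,   1.        ]]), 'origin': array([ 528.23784191,   88.60969035, 1052.66095365]), 'attitude': array([ 0.05179245, -0.02732014, -1.56304594])}
scene {'camera_matrix': array([[396.73162504,   0.        , 314.86461463],
       [  0.        , 396.73162504, 200.85986218],
       [  0.        ,   0.        ,   1.        ]]), 'origin': array([1201.34130917, -179.1100339 , 1015.17815473]), 'attitude': array([ 0.62469949, -0.00847562,  1.16131006])}
```

View pics/top0.png

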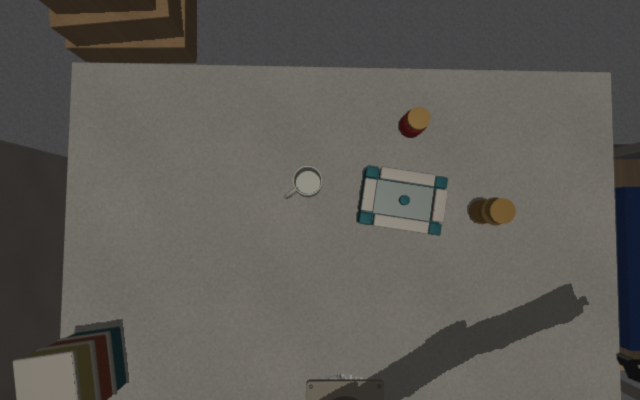

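View pics/scene0.png

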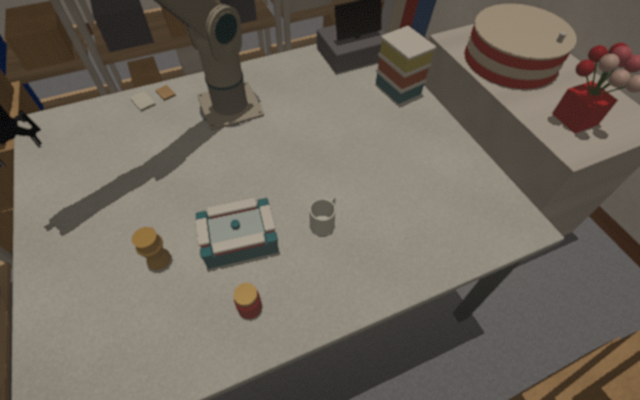

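The top view shows the box with its knob near (404,200) and corner pads near (372,172), (440,183), (366,217) and (434,228). The mug is at (307,182), the candle at (415,122) and the vase at (495,211). The gripper isn't in view.

```bash
cat > h.py <<'E'
import numpy as np,cv2
from scipy.spatial.transform import Rotation as R
from scipy.optimize import least_squares
from cell import *
def proj(c,P):
    p=R.from_euler('xyz',c['attitude']).inv().apply(np.atleast_2d(P)-c['origin'])
    K=c['camera_matrix'];return np.c_[K[0,0]*p[:,0]/-p[:,2]+K[0,2],-K[1,1]*p[:,1]/-p[:,2]+K[1,2]]
def ray(c,uv,z):
    K=c['camera_matrix'];d=np.array([(uv[0]-K[0,2])/K[0,0],-(uv[1]-K[1,2])/K[1,1],-1])
    d=R.from_euler('xyz',c['attitude']).apply(d);return c['origin']+d*(z-c['origin'][2])/d[2]
def box(p,q):
    c,s=np.cos(p[2]),np.sin(p[2]);q=np.atleast_2d(q);return np.c_[p[0]+c*q[:,0]-s*q[:,1],p[1]+s*q[:,0]+c*q[:,1],q[:,2]]
E
python3 - <<'E'
from h import *
c=calibration("top");im=cv2.imread("pics/top0.png")
sub=im[150:250,340:460].astype(int)
m=((sub[...,0]-sub[...,2]>35)).astype(np.uint8)
n,l,st,ce=cv2.connectedComponentsWithStats(m)
for i in range(1,n):
    if st[i,4]>8: print(st[i],ce[i]+[340,150])
pix=np.array([[372,172],[441,183],[366,217],[434.5,228.5],[404,200]])
mod=np.array([[58,87,80],[58,-87,80],[-58,87,80],[-58,-87,80],[0,0,94]])
f=least_squares(lambda p:(proj(c,box(p,mod))-pix).ravel(),[600,-60,0])
print(f.x,f.fun.round(1))
for n,uv,z in(("vase",(501,211),130),("mug",(308,182),85),("candle",(418,119),95)):print(n,ray(c,uv,z))
cv2.imwrite("pics/crop.png",cv2.resize(im[100:240,280:520],None,fx=3.3,fy=3.3,interpolation=cv2.INTER_CUBIC))
E
```

```text
[27 17 11 10 89] [372.1011236  171.43820225]
[96 28 11  9 80] [440.85 182.1 ]
[61 47  8  7 46] [404.36956522 199.89130435]
[20 63 11 11 90] [365.16666667 218.08888889]
[90 74 10 10 87] [434.48275862 228.62068966]
[ 5.77171076e+02 -1.38914559e+02 -1.49178550e-01] [ 0.8  0.1 -0.7 -0.  -0.1  0.4 -0.6 -0.3  0.6 -0.2]
vase [ 550.52034242 -363.94915116  130.        ]
mug [620.09631353 101.96583973  85.        ]
candle [ 781.13659188 -173.25405583   95.        ]
```

View pics/crop.png

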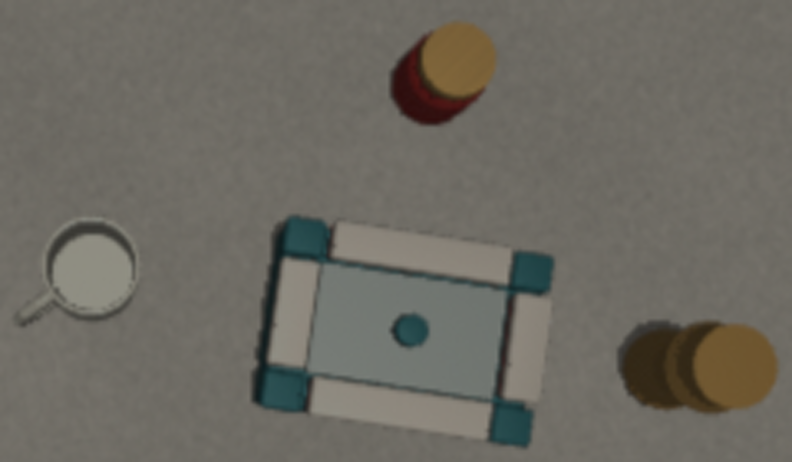

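Emit:
{"op": "apply_moves", "data": {"increments": [{"tx":0.03,"ty":0.04,"tz":0.02,"rz":-0.6,"claw":0},{"tx":0.06,"ty":0.08,"tz":0.04,"rz":-1.3,"claw":0},{"tx":0.09,"ty":0.12,"tz":0.05,"rz":-2,"claw":0},{"tx":0.12,"ty":0.16,"tz":0.05,"rz":-2.7,"claw":0},{"tx":0.15,"ty":0.2,"tz":0.05,"rz":-3.4,"claw":0},{"tx":0.18,"ty":0.24,"tz":0.05,"rz":-4.1,"claw":0},{"tx":0.21,"ty":0.28,"tz":0.05,"rz":-4.8,"claw":0},{"tx":0.235,"ty":0.32,"tz":0.05,"rz":-5.5,"claw":0},{"tx":0.255,"ty":0.36,"tz":0.05,"rz":-6.1,"claw":0},{"tx":0.255,"ty":0.4,"tz":0.05,"rz":-6.5,"claw":0},{"tx":0.255,"ty":0.44,"tz":0.05,"rz":-6.5,"claw":0},{"tx":0.255,"ty":0.46,"tz":0.05,"rz":-6.5,"claw":0}]}}

```text
$.increments[0]: bad value
```

```bash
python3 - <<'E'
from h import *
s=read_state();print(s['clock'],s['eef_pos'],s['tool_rot'],s['width'],s['force'])
c=calibration("wrist");im=get_image("wrist")[...,::-1].copy();print(c['origin'],c['attitude'])
c2=calibration("scene");im2=cv2.imread("pics/scene0.png")
P=[577.2,-138.9,-.149]
M=[[58,87,80],[58,-87,80],[-58,87,80],[-58,-87,80],[0,0,94],[75,105,80],[75,-105,80],[-75,-105,80],[-75,105,80]]
print(proj(c,box(P,M)).round(),proj(c2,box(P,M)).round())
for u in proj(c,box(P,M)): cv2.drawMarker(im,tuple(int(v) for v in u),(0,0,255),0,8)
for u in proj(c2,box(P,M)): cv2.drawMarker(im2,tuple(int(v) for v in u),(0,0,255),0,4)
cv2.imwrite("pics/w1.png",np.vstack([im[:, :],cv2.resize(im2[190:290,160:320],(640,400))])[:, :][::1] if 0 else cv2.resize(np.vstack([im,cv2.resize(im2[190:290,160:320],(640,400),interpolation=2)]),(480,600)))
E
```

```text
0.1 [ 262.9373584  -593.82501525  230.48497032] [-3.13985680e+00  2.99817874e-05  4.16813295e-01] 85.33231029917508 [ 0.06852645 -0.17861734  0.03070361]
[ 323.36334537 -567.9542377   373.3055104 ] [-0.26112707  0.00168117 -1.15343655]
[[ -421. -1055.]
 [  -38.  -713.]
 [ -436.  -697.]
 [  -99.  -440.]
 [ -284.  -771.]
 [ -466. -1161.]
 [    6.  -728.]
 [  -77.  -383.]
 [ -477.  -682.]] [[271. 236.]
 [206. 250.]
 [263. 203.]
 [202. 215.]
 [235. 223.]
 [278. 240.]
 [200. 257.]
 [195. 212.]
 [268. 197.]]
```

View pics/w1.png

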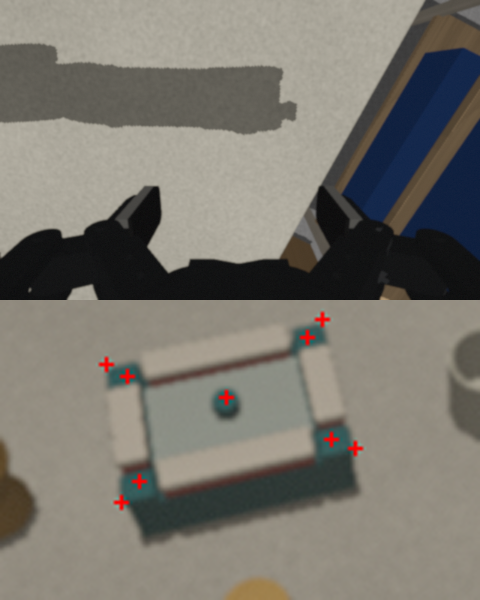

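The scene view confirms the pose: projected points land on the pads and knob to about 1 px. The move call was refused for a bad value, so I'll resend it with all fields filled in.

Emit:
{"op": "apply_moves", "data": {"increments": [{"tx":0.03,"ty":0.04,"tz":0.02,"rx":0.0,"ry":0.0,"rz":-0.6,"claw":0.0},{"tx":0.06,"ty":0.08,"tz":0.04,"rx":0.0,"ry":0.0,"rz":-1.3,"claw":0.0},{"tx":0.09,"ty":0.12,"tz":0.05,"rx":0.0,"ry":0.0,"rz":-2.0,"claw":0.0},{"tx":0.12,"ty":0.16,"tz":0.05,"rx":0.0,"ry":0.0,"rz":-2.7,"claw":0.0},{"tx":0.15,"ty":0.2,"tz":0.05,"rx":0.0,"ry":0.0,"rz":-3.4,"claw":0.0},{"tx":0.18,"ty":0.24,"tz":0.05,"rx":0.0,"ry":0.0,"rz":-4.1,"claw":0.0},{"tx":0.21,"ty":0.28,"tz":0.05,"rx":0.0,"ry":0.0,"rz":-4.8,"claw":0.0},{"tx":0.235,"ty":0.32,"tz":0.05,"rx":0.0,"ry":0.0,"rz":-5.5,"claw":0.0},{"tx":0.255,"ty":0.36,"tz":0.05,"rx":0.0,"ry":0.0,"rz":-6.1,"claw":0.0},{"tx":0.255,"ty":0.4,"tz":0.05,"rx":0.0,"ry":0.0,"rz":-6.5,"claw":0.0},{"tx":0.255,"ty":0.44,"tz":0.05,"rx":0.0,"ry":0.0,"rz":-6.5,"claw":0.0},{"tx":0.255,"ty":0.464,"tz":0.05,"rx":0.0,"ry":0.0,"rz":-6.5,"claw":0.0}]}}

```text
clock: 1.35
eef_pos: [518.1, -126.2, 280.9]
tool_rot: [-3.14, 0.001, -0.146]
force: [1.2, -0.3, 0.6]
width: 0.2
```

Emit:
{"op": "apply_moves", "data": {"increments": [{"tx":0.0,"ty":0.0,"tz":-0.04,"rx":0.0,"ry":0.0,"rz":0.0,"claw":0.0},{"tx":0.0,"ty":0.0,"tz":-0.08,"rx":0.0,"ry":0.0,"rz":0.0,"claw":0.0},{"tx":0.0,"ty":0.0,"tz":-0.12,"rx":0.0,"ry":0.0,"rz":0.0,"claw":0.0},{"tx":0.0,"ty":0.0,"tz":-0.15,"rx":0.0,"ry":0.0,"rz":0.0,"claw":0.0},{"tx":0.0,"ty":0.0,"tz":-0.165,"rx":0.0,"ry":0.0,"rz":0.0,"claw":0.0},{"tx":0.0,"ty":0.0,"tz":-0.175,"rx":0.0,"ry":0.0,"rz":0.0,"claw":0.0},{"tx":0.0,"ty":0.0,"tz":-0.175,"rx":0.0,"ry":0.0,"rz":0.0,"claw":0.0}]}}

```text
clock: 2.05
eef_pos: [517.4, -130.2, 105.2]
tool_rot: [-3.141, 0.002, -0.15]
force: [-0.9, 0.4, -0.4]
width: -0.4
```

```bash
python3 - <<'E'
from h import *
s=read_state();print(s['clock'],s['eef_pos'],s['tool_rot'],s['width'],s['force'])
a=get_image("wrist")[...,::-1];b=get_image("scene")[190:290,160:320,::-1]
cv2.imwrite("pics/w2.png",np.hstack([cv2.resize(a,(400,250)),cv2.resize(b,(400,250),interpolation=2)]))
E
```

```text
2.05 [ 517.41216078 -130.17982733  105.23320173] [-3.14144950e+00  2.31614039e-03 -1.50494086e-01] -0.39571386443509243 [-0.88578073  0.4172622  -0.44094189]
```

View pics/w2.png

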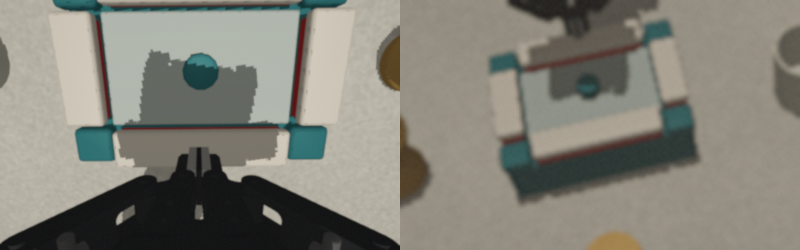

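The fingertips are centred over the near rim section, so I'll press it.

Emit:
{"op": "apply_moves", "data": {"increments": [{"tx":0.0,"ty":0.0,"tz":-0.005,"rx":0.0,"ry":0.0,"rz":0.0,"claw":0.0},{"tx":0.0,"ty":0.0,"tz":-0.01,"rx":0.0,"ry":0.0,"rz":0.0,"claw":0.0},{"tx":0.0,"ty":0.0,"tz":-0.013,"rx":0.0,"ry":0.0,"rz":0.0,"claw":0.0},{"tx":0.0,"ty":0.0,"tz":-0.016,"rx":0.0,"ry":0.0,"rz":0.0,"claw":0.0},{"tx":0.0,"ty":0.0,"tz":-0.019,"rx":0.0,"ry":0.0,"rz":0.0,"claw":0.0},{"tx":0.0,"ty":0.0,"tz":-0.021,"rx":0.0,"ry":0.0,"rz":0.0,"claw":0.0},{"tx":0.0,"ty":0.0,"tz":-0.023,"rx":0.0,"ry":0.0,"rz":0.0,"claw":0.0},{"tx":0.0,"ty":0.0,"tz":-0.024,"rx":0.0,"ry":0.0,"rz":0.0,"claw":0.0},{"tx":0.0,"ty":0.0,"tz":-0.024,"rx":0.0,"ry":0.0,"rz":0.0,"claw":0.0}]}}

```text
clock: 3.05
eef_pos: [518.2, -130.3, 82.8]
tool_rot: [-3.141, -0.0, -0.151]
force: [-0.4, 0.5, 5.7]
width: 0.2
```

Force is only 5.7 N, so it isn't on the stop yet. I'll go down a little more.

Emit:
{"op": "apply_moves", "data": {"increments": [{"tx":0.0,"ty":0.0,"tz":-0.001,"rx":0.0,"ry":0.0,"rz":0.0,"claw":0.0},{"tx":0.0,"ty":0.0,"tz":-0.002,"rx":0.0,"ry":0.0,"rz":0.0,"claw":0.0},{"tx":0.0,"ty":0.0,"tz":-0.003,"rx":0.0,"ry":0.0,"rz":0.0,"claw":0.0},{"tx":0.0,"ty":0.0,"tz":-0.003,"rx":0.0,"ry":0.0,"rz":0.0,"claw":0.0}]}}

```text
clock: 3.45
eef_pos: [518.3, -130.4, 81.9]
tool_rot: [-3.141, -0.001, -0.151]
force: [-5.7, 1.5, 25.6]
width: 0.3
```

25.6 N at z 81.9 mm means near is on its stop. Next is right.

Emit:
{"op": "apply_moves", "data": {"increments": [{"tx":0.0,"ty":0.0,"tz":0.02,"rx":0.0,"ry":0.0,"rz":0.0,"claw":0.0},{"tx":0.0,"ty":0.0,"tz":0.045,"rx":0.0,"ry":0.0,"rz":0.0,"claw":0.0},{"tx":0.015,"ty":-0.033,"tz":0.045,"rx":0.0,"ry":0.0,"rz":0.0,"claw":0.0},{"tx":0.03,"ty":-0.066,"tz":0.045,"rx":0.0,"ry":0.0,"rz":0.0,"claw":0.0},{"tx":0.046,"ty":-0.098,"tz":0.045,"rx":0.0,"ry":0.0,"rz":0.0,"claw":0.0},{"tx":0.046,"ty":-0.098,"tz":0.04,"rx":0.0,"ry":0.0,"rz":0.0,"claw":0.0},{"tx":0.046,"ty":-0.098,"tz":0.03,"rx":0.0,"ry":0.0,"rz":0.0,"claw":0.0},{"tx":0.046,"ty":-0.098,"tz":0.026,"rx":0.0,"ry":0.0,"rz":0.0,"claw":0.0},{"tx":0.046,"ty":-0.098,"tz":0.026,"rx":0.0,"ry":0.0,"rz":0.0,"claw":0.0}]}}

```text
clock: 4.35
eef_pos: [563.1, -226.4, 104.1]
tool_rot: [-3.14, 0.003, -0.149]
force: [0.8, 0.2, 0.5]
width: -0.3
```

Emit:
{"op": "apply_moves", "data": {"increments": [{"tx":0.0,"ty":0.0,"tz":-0.005,"rx":0.0,"ry":0.0,"rz":0.0,"claw":0.0},{"tx":0.0,"ty":0.0,"tz":-0.01,"rx":0.0,"ry":0.0,"rz":0.0,"claw":0.0},{"tx":0.0,"ty":0.0,"tz":-0.013,"rx":0.0,"ry":0.0,"rz":0.0,"claw":0.0},{"tx":0.0,"ty":0.0,"tz":-0.016,"rx":0.0,"ry":0.0,"rz":0.0,"claw":0.0},{"tx":0.0,"ty":0.0,"tz":-0.019,"rx":0.0,"ry":0.0,"rz":0.0,"claw":0.0},{"tx":0.0,"ty":0.0,"tz":-0.021,"rx":0.0,"ry":0.0,"rz":0.0,"claw":0.0},{"tx":0.0,"ty":0.0,"tz":-0.023,"rx":0.0,"ry":0.0,"rz":0.0,"claw":0.0},{"tx":0.0,"ty":0.0,"tz":-0.025,"rx":0.0,"ry":0.0,"rz":0.0,"claw":0.0},{"tx":0.0,"ty":0.0,"tz":-0.026,"rx":0.0,"ry":0.0,"rz":0.0,"claw":0.0},{"tx":0.0,"ty":0.0,"tz":-0.026,"rx":0.0,"ry":0.0,"rz":0.0,"claw":0.0}]}}

```text
clock: 5.35
eef_pos: [564.2, -228.1, 81.9]
tool_rot: [-3.141, -0.0, -0.15]
force: [-5.4, 2.7, 20.3]
width: 0.0
```

Right is home (20 N at 81.9 mm). Next is far.

Emit:
{"op": "apply_moves", "data": {"increments": [{"tx":0.0,"ty":0.0,"tz":0.02,"rx":0.0,"ry":0.0,"rz":0.0,"claw":0.0},{"tx":0.0,"ty":0.0,"tz":0.045,"rx":0.0,"ry":0.0,"rz":0.0,"claw":0.0},{"tx":0.024,"ty":0.027,"tz":0.045,"rx":0.0,"ry":0.0,"rz":0.0,"claw":0.0},{"tx":0.048,"ty":0.054,"tz":0.045,"rx":0.0,"ry":0.0,"rz":0.0,"claw":0.0},{"tx":0.0725,"ty":0.08,"tz":0.045,"rx":0.0,"ry":0.0,"rz":0.0,"claw":0.0},{"tx":0.0725,"ty":0.08,"tz":0.04,"rx":0.0,"ry":0.0,"rz":0.0,"claw":0.0},{"tx":0.0725,"ty":0.08,"tz":0.03,"rx":0.0,"ry":0.0,"rz":0.0,"claw":0.0},{"tx":0.0725,"ty":0.08,"tz":0.026,"rx":0.0,"ry":0.0,"rz":0.0,"claw":0.0},{"tx":0.0725,"ty":0.08,"tz":0.026,"rx":0.0,"ry":0.0,"rz":0.0,"claw":0.0}]}}

```text
clock: 6.25
eef_pos: [634.9, -149.8, 104.1]
tool_rot: [3.141, 0.003, -0.153]
force: [0.2, 0.1, -0.3]
width: 0.0
```

Emit:
{"op": "apply_moves", "data": {"increments": [{"tx":0.0,"ty":0.0,"tz":-0.005,"rx":0.0,"ry":0.0,"rz":0.0,"claw":0.0},{"tx":0.0,"ty":0.0,"tz":-0.01,"rx":0.0,"ry":0.0,"rz":0.0,"claw":0.0},{"tx":0.0,"ty":0.0,"tz":-0.013,"rx":0.0,"ry":0.0,"rz":0.0,"claw":0.0},{"tx":0.0,"ty":0.0,"tz":-0.016,"rx":0.0,"ry":0.0,"rz":0.0,"claw":0.0},{"tx":0.0,"ty":0.0,"tz":-0.019,"rx":0.0,"ry":0.0,"rz":0.0,"claw":0.0},{"tx":0.0,"ty":0.0,"tz":-0.021,"rx":0.0,"ry":0.0,"rz":0.0,"claw":0.0},{"tx":0.0,"ty":0.0,"tz":-0.023,"rx":0.0,"ry":0.0,"rz":0.0,"claw":0.0},{"tx":0.0,"ty":0.0,"tz":-0.025,"rx":0.0,"ry":0.0,"rz":0.0,"claw":0.0},{"tx":0.0,"ty":0.0,"tz":-0.026,"rx":0.0,"ry":0.0,"rz":0.0,"claw":0.0},{"tx":0.0,"ty":0.0,"tz":-0.026,"rx":0.0,"ry":0.0,"rz":0.0,"claw":0.0}]}}

```text
clock: 7.25
eef_pos: [636.5, -148.6, 82.0]
tool_rot: [-3.142, -0.0, -0.151]
force: [-5.6, 0.0, 18.0]
width: 0.1
```

Far is home (18 N). Next is left.

Emit:
{"op": "apply_moves", "data": {"increments": [{"tx":0.0,"ty":0.0,"tz":0.02,"rx":0.0,"ry":0.0,"rz":0.0,"claw":0.0},{"tx":0.0,"ty":0.0,"tz":0.045,"rx":0.0,"ry":0.0,"rz":0.0,"claw":0.0},{"tx":-0.015,"ty":0.033,"tz":0.045,"rx":0.0,"ry":0.0,"rz":0.0,"claw":0.0},{"tx":-0.03,"ty":0.066,"tz":0.045,"rx":0.0,"ry":0.0,"rz":0.0,"claw":0.0},{"tx":-0.046,"ty":0.098,"tz":0.045,"rx":0.0,"ry":0.0,"rz":0.0,"claw":0.0},{"tx":-0.046,"ty":0.098,"tz":0.04,"rx":0.0,"ry":0.0,"rz":0.0,"claw":0.0},{"tx":-0.046,"ty":0.098,"tz":0.03,"rx":0.0,"ry":0.0,"rz":0.0,"claw":0.0},{"tx":-0.046,"ty":0.098,"tz":0.026,"rx":0.0,"ry":0.0,"rz":0.0,"claw":0.0},{"tx":-0.046,"ty":0.098,"tz":0.026,"rx":0.0,"ry":0.0,"rz":0.0,"claw":0.0}]}}

```text
clock: 8.15
eef_pos: [590.4, -52.0, 104.2]
tool_rot: [3.141, 0.001, -0.153]
force: [0.1, -0.0, 0.1]
width: 0.0
```

Emit:
{"op": "apply_moves", "data": {"increments": [{"tx":0.0,"ty":0.0,"tz":-0.005,"rx":0.0,"ry":0.0,"rz":0.0,"claw":0.0},{"tx":0.0,"ty":0.0,"tz":-0.01,"rx":0.0,"ry":0.0,"rz":0.0,"claw":0.0},{"tx":0.0,"ty":0.0,"tz":-0.013,"rx":0.0,"ry":0.0,"rz":0.0,"claw":0.0},{"tx":0.0,"ty":0.0,"tz":-0.016,"rx":0.0,"ry":0.0,"rz":0.0,"claw":0.0},{"tx":0.0,"ty":0.0,"tz":-0.019,"rx":0.0,"ry":0.0,"rz":0.0,"claw":0.0},{"tx":0.0,"ty":0.0,"tz":-0.021,"rx":0.0,"ry":0.0,"rz":0.0,"claw":0.0},{"tx":0.0,"ty":0.0,"tz":-0.023,"rx":0.0,"ry":0.0,"rz":0.0,"claw":0.0},{"tx":0.0,"ty":0.0,"tz":-0.025,"rx":0.0,"ry":0.0,"rz":0.0,"claw":0.0},{"tx":0.0,"ty":0.0,"tz":-0.026,"rx":0.0,"ry":0.0,"rz":0.0,"claw":0.0},{"tx":0.0,"ty":0.0,"tz":-0.026,"rx":0.0,"ry":0.0,"rz":0.0,"claw":0.0}]}}

```text
clock: 9.15
eef_pos: [590.8, -50.5, 81.9]
tool_rot: [-3.141, -0.001, -0.151]
force: [-5.7, -0.1, 20.8]
width: 0.3
```

All four have met the stop. I'll retreat up and back, then check.

Emit:
{"op": "apply_moves", "data": {"increments": [{"tx":0.0,"ty":0.0,"tz":0.02,"rx":0.0,"ry":0.0,"rz":0.0,"claw":0.0},{"tx":0.0,"ty":0.0,"tz":0.06,"rx":0.0,"ry":0.0,"rz":0.0,"claw":0.0},{"tx":-0.02,"ty":-0.02,"tz":0.1,"rx":0.0,"ry":0.0,"rz":0.0,"claw":0.0},{"tx":-0.045,"ty":-0.045,"tz":0.12,"rx":0.0,"ry":0.0,"rz":0.0,"claw":0.0},{"tx":-0.075,"ty":-0.07,"tz":0.14,"rx":0.0,"ry":0.0,"rz":0.0,"claw":0.0},{"tx":-0.105,"ty":-0.08,"tz":0.16,"rx":0.0,"ry":0.0,"rz":0.0,"claw":0.0},{"tx":-0.13,"ty":-0.08,"tz":0.16,"rx":0.0,"ry":0.0,"rz":0.0,"claw":0.0},{"tx":-0.13,"ty":-0.08,"tz":0.16,"rx":0.0,"ry":0.0,"rz":0.0,"claw":0.0},{"tx":-0.13,"ty":-0.08,"tz":0.16,"rx":0.0,"ry":0.0,"rz":0.0,"claw":0.0}]}}

```text
clock: 10.05
eef_pos: [461.0, -130.3, 239.7]
tool_rot: [-3.141, -0.001, -0.151]
force: [-0.7, -0.1, -0.3]
width: -0.1
```

```bash
python3 - <<'E'
from h import *
s=read_state();print(s['clock'],s['eef_pos'],s['force'])
a=get_image("wrist")[...,::-1];b=get_image("scene")[180:330,120:360,::-1]
cv2.imwrite("pics/w3.png",np.vstack([cv2.resize(a,(480,300)),cv2.resize(b,(480,300),interpolation=2)]))
c=calibration("scene");print(proj(c,box([577.2,-138.9,-.149],[[58,87,80],[58,-87,80],[0,0,94]])))
E
```

```text
10.05 [ 461.00374233 -130.31168581  239.66452682] [-0.68446256 -0.05852675 -0.31030637]
[[270.68354611 236.14250483]
 [206.31075412 250.41461188]
 [235.0009939  222.80523098]]
```

View pics/w3.png

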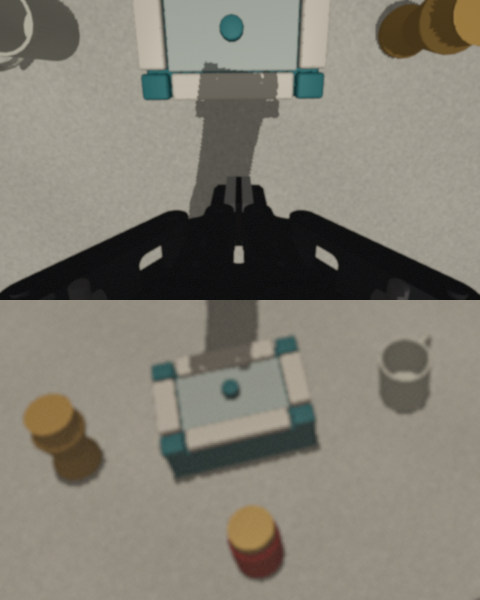

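No red seal shows on any side, and the knob is still at scene pixel (235,224). The vase, mug and candle stand as before, and the arm is clear of everything.

```bash
python3 -c "from cell import *;print(finish_job())"
```

```text
the job is handed in; nothing more can be done
None
```

I pressed all four rim sections (near, right, far, left) down with closed fingertips onto their firm stops, and handed the job in at about 10 s on the robot's clock.

- **Pressing:** each section ended with the fingertips 81.9–82.0 mm above the counter, matching the 82 mm shut height. The stop pushed back with 18–26 N, well over the 8 N needed to move a section.
- **Final pictures:** no red seal showed on any side. The box knob was within about 1 px of its starting place, and the vase, mug and candle looked unmoved. The arm was clear of everything.
- **What went wrong:** the first move call was refused because some fields were missing, and nothing moved. The first press, on the near section, stopped about 1 mm short and needed one extra push.

No checks failed or disagreed at the end. `finish_job` gave no verdict.

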